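Load the slotted weight onto the specimen press

ROBOT

A 6-joint arm with a two-finger parallel gripper is mounted at the origin on a cart in front of the work surface, level with it; the furniture and walls round the work are solid. World frame = base frame: x ahead of the robot, y to its left, z up, the work surface at z = 0. Lengths are in m, angles in rad, forces in N, time in s.
With the tool pointing down it reaches from about 0.275 to 0.725 m from the base axis. Payload 15.9 kg.
Tool frame: the origin (TCP) lies at the very end of the fingers, on their centre line; the grasp point (between the pads) lies 19 mm behind it; y points along the fingers, x is the direction in which the jaws open and shut, and the axes are right-handed (so a half turn about y gives the same grasp; the last joint's range is limited). The gripper opens to 85 mm and grips with 20 to 120 N. Pads are 22 mm wide; open, the fingers measure 114 mm over their backs; the gripper's body (76 mm by 85 mm) begins 54 mm behind the grasp point. The pads swing forward as they close: fully open they stand 13 mm farther back than shut.
Start: joints at [-1.245, 0.213, -0.034, 1.323, 0, 1.571], TCP at [0.16, -0.474, 0.231] pointing down, gripper open.
Joint ranges: [-2.98, 2.98], [-0.74, 1.72], [-1.14, 1.35], [-2.1, 2.04], [-1.57, 1.44], [-3.14, 3.14]. Speed limits (rad/s): [1.89, 1.89, 2.39, 2.57, 3.14, 3.14].

INTERFACE

Orientations are given as a unit quaternion [w, x, y, z].
In Python, from bench import env gives the robot as it stands. The module is installed in compiled form; this text tells all that it offers.
- The arm moves only by the shell command python3 -m handwheel 'ROWS' [FORCE]. ROWS is a JSON object of lists of equal length, an entry for each row: "translation": the shift along the tool's x, y, z scaled (see below), a list of three; "angular": the turn, a rotation vector about the tool's x, y, z scaled (see below), a list of three; "fingers": the closure, from -1 (fully open) to 1 (shut), so that 0 is half open. In form: {"translation": [[dx, dy, dz], ...], "angular": [[ax, ay, az], ...], "fingers": [fingers, ...]}. A call has 1 to 5 rows; each row shifts and turns the commanded pose from where the row before left it, along the tool's axes as they then stand; what a row does not reach is not made up. The controller multiplies each number of a shift by 3 cm and each number of a turn by 0.1 rad. A row lasts 1/12 s, in which the tool goes at most 41.7 mm and 7.16 degrees, less where a joint would pass 70% of its speed; a pose out of reach is approached as far as the arm can. A call with a number of a shift or a turn outside -1 to 1 is refused whole. A call with a gripper value outside its range is refused whole. The fingers move at their own pace and stop on an object; FORCE is the grip in N (left out, the last holds). Time passes only in rows, so rows that do not move let the fingers close. It gives the time, the measured TCP pose, the force and the opening at its end, in the units of the state.
- env.get_obs(): the state, without advancing time (a new reading comes with each control period).
- env.get_image(name): name is "scene" or "top" or "wrist"; returns (picture, depth): 400x640x3 uint8, red, green, blue; 400x640 float32, m along the optical axis (not along the pixel's ray), 0 where there is no reading.
- env.camera_info(name): a dict with "fx", "fy", "cx", "cy" (pixels), "k1" (the pictures are not rectified: a ray, as slopes to the right and down, at radius r is drawn at 1 + k1 r^2 times it, then the intrinsics apply), "cam_to_world" (4x4, takes a point from camera to world coordinates). Camera axes: x right, y up, looking along -z (the intrinsics and any distortion apply to the point x, -y, -z); pixel columns grow to the right and rows downward; lengths in m; the calibration is good to about 2 mm. A picture is of the moment at which its call begins: read the wrist's pose just before it. camera_info takes no time and is no camera call; for the wrist camera it gives the pose at the moment of the call.
- env.sign_off(): hands the job in, once; it reports no verdict.
The state is a dict: "time_s": time; "q": joint angles; "qvel": joint speeds; "joint_efforts": joint torques, N m; "tcp_pos": TCP position; "eef_rot": TCP orientation; "wrist_force": force on the tool from outside, world axes, zero at the start; "moment": the same for the moment, N m; "gripper_width": opening from 0.0 (shut) to 1.0 (fully open).
Only numpy, scipy, OpenCV 4.12 (cv2) and the standard library are available. Lean on these libraries where they do the work, as an engineer would, in place of code of your own. Each camera call takes 0.05 s, during which the arm holds its last target. There are 200 camera calls.

TASK

Load the specimen press: take the C-shaped slotted weight by its handle, slide it sideways through its gap onto the thin neck of the press's spindle, lower it over the thick part until it lies flat on the seat flange, and let go. The spindle's stage is clamped a little off the middle of the base plate, so feel your way with light touches, never push hard on the press, set the weight down rather than dropping it, and leave everything else where it stands.

Things in the scene. Friction and masses are not known exactly. Their poses are not given: they have to be found in the camera images.
- weight: Slotted weight: C-shaped steel disc 48 mm across, 16 mm thick, about 150 g, lying flat on the worktop, with an upright black handle. Origin on the bore axis at the underside; z up, +x out through the gap, handle at -x. Steel lips of the mouth end 27 mm from the axis.
- weight_bore (a point): Axis of the weight's bore, half-way up the disc (8 mm above its underside); axes as the weight. Bore 17 mm across; a gap 11 mm wide leads out of it along +x and, from 15 to 25 mm out from the axis, flares to 15 mm wide at the mouth.
- weight_handle (a point): Grasp point in the weight's handle, an upright flat plate 10 mm thick (along the weight's y), 28 mm long (along its x), from the underside to 50 mm above it. The point lies in mid plate, 46 mm behind the bore axis (-x), 35 mm above the underside; axes as the weight.
- press: Specimen press, fixed: grey base plate 112x112x11 mm, a bare metal two-way stage on it (up to 27 mm high, within 70 mm of the middle), and on the stage an upright steel spindle that stands NOT exactly in the middle (see point press_mid). Origin: middle of the plate, on the worktop; x, y along its sides.
- press_mid (a point): Middle of the press's base plate, 44 mm above the worktop. The spindle's axis is upright but up to 12 mm from here along x and along y of the plate, either way: not measured, to be seen or felt; it does not yield. Spindle, mm above the worktop: flange 36 across, flat top at 44; thick part 14 across to 62; cone to 68; neck 8 across to 100; head 24 across to 108 (its top).
- tape_roll: bystander: masking tape roll, a closed ring 66 across and 18 high, lying flat; origin at the centre of its underside
- reagent_b: bystander: brown bottle, 40 across, 85 high; origin at the centre of its underside
- beaker_pp: bystander: small open beaker, 51 across, 52 high; origin at the centre of its underside
- slide_box: bystander: lidded box 57x87x32; origin at the centre of its underside
- bench_timer: bystander: timer standing on edge, 21x62x54; origin at the centre of its underside
- marker_black: bystander: marker pen 13x136x15, lying; origin at the centre of its underside
- reagent_d: bystander: brown bottle, 44 across, 90 high; origin at the centre of its underside

How it is judged:
On the way:
1. the weight is lifted off the worktop (height (world z) of weight above 0.03 m), for 0.2 s.
At the end, for the whole second after the job is handed in: The weight lies round the spindle, flat on the seat flange (underside within about 2 mm of the flange's top, tilted less than 0.08 rad, its bore axis within 19 mm of the middle of the base plate, as it is wherever the stage is clamped), at rest and released (z of weight_bore in the frame of press_mid between 0.006 and 0.0105 m and horizontal distance between weight_bore and press_mid below 0.019 m and angle between weight_bore's own z axis and vertical below 0.08 rad and linear speed of weight below 0.02 m/s and contact force between the fingers and weight below 0.1 N); the robot touches nothing.
It fails at once if the weight is pressed on the press with more than 25 N (contact force between weight and press above 25 N).
It fails at once if the arm or gripper pushes on the press with more than 25 N (contact force between any of the fingers, the arm and press above 25 N).
It fails at once if the weight is dropped onto the press (moves faster than 0.4 m/s while at the spindle) (horizontal distance between weight_bore and press_mid below 0.025 m and linear speed of weight above 0.4 m/s).
It fails at once if a bystander is moved by more than 20 mm (distance of any of tape_roll, reagent_b, beaker_pp, slide_box, bench_timer, marker_black, reagent_d from where it was at the start of the episode above 0.02 m).
It also fails if it takes over 67 s, if anything falls off the work surface, if the arm or the gripper's body presses on something with over 40 N, if the wrist force passes 120 N, or if a joint passes its speed limit or range.

## Working session

There is one attempt and no reset: what is moved stays moved. The work goes in short steps, Python scripts to look and compute and a shell command to move; the robot and the scene stay as the last step left them, time stands still between calls to the robot, and variables do not carry over. Pictures are saved under pics/ and viewed, about 8 in all and at most 12, crops included, and the job is handed in when it is done.

```bash
mkdir -p pics; cat > h.py <<'E'
import numpy as np, cv2
from bench import env
from scipy.spatial.transform import Rotation as R
def grab(n):
    ci=env.camera_info(n); im,d=env.get_image(n); return ci,im,d
def pts(ci,uv,d=None,z=None):
    uv=np.atleast_2d(np.asarray(uv,float)); K=np.array([[ci['fx'],0,ci['cx']],[0,ci['fy'],ci['cy']],[0,0,1]])
    s=cv2.undistortPoints(uv[:,None],K,np.array([ci['k1'],0,0,0.]))[:,0]
    # convention: drawn = (1+k1 r^2)*ray
    T=np.array(ci['cam_to_world']); r=np.c_[s[:,0],-s[:,1],-np.ones(len(s))]@T[:3,:3].T; o=T[:3,3]
    t=(z-o[2])/r[:,2] if d is None else np.asarray(d)
    return o+r*np.reshape(t,(-1,1))
def cloud(ci,d):
    v,u=np.mgrid[0:400,0:640]; P=pts(ci,np.c_[u.ravel(),v.ravel()],d.ravel()); P[d.ravel()==0]=np.nan
    return P.reshape(400,640,3)
def save(n,im): cv2.imwrite('pics/'+n,im[:,:,::-1])
E
python3 - <<'E'
from h import *
o=env.get_obs(); print(o)
for n in ('scene','top'):
    ci,im,d=grab(n); save(n+'0.png',im); np.savez(n+'0.npz',im=im,d=d,P=cloud(ci,d)); print(n,ci)
E
```

```text
{'time_s': 0.0, 'q': array([-1.24498606e+00,  2.13370791e-01, -3.50324859e-02,  1.32351844e+00,
       -1.37276940e-05,  1.57078860e+00]), 'qvel': array([ 7.79614957e-04, -4.94024632e-05, -1.90334190e-04,  7.64980455e-04,
        1.95536955e-04, -1.41448181e-03]), 'joint_efforts': array([ 6.35945427e-03, -6.86172080e+01,  4.87113655e+01,  1.79640111e-02,
        7.20327444e-04,  2.97916358e-06]), 'tcp_pos': array([ 0.15992625, -0.47337783,  0.23081942]), 'eef_rot': array([ 0.57470247, -0.57424637,  0.41261115, -0.41195899]), 'wrist_force': array([0.27001183, 0.4063325 , 0.07698789]), 'moment': array([ 0.02032781, -0.05758077, -0.03689754]), 'gripper_width': 1.0010269187134064}
scene {'fx': 439.465667505062, 'fy': 439.465667505062, 'cx': 321.8584957002068, 'cy': 204.25885274983239, 'k1': -0.114724377831025, 'cam_to_world': array([[-0.84679389,  0.39680799, -0.35423656,  0.08725594],
       [-0.53162954, -0.65340256,  0.53892034,  0.5561616 ],
       [-0.01761117,  0.64467707,  0.76425214,  1.0446601 ],
       [ 0.        ,  0.        ,  0.        ,  1.        ]])}
top {'fx': 409.50350565390926, 'fy': 409.50350565390926, 'cx': 320.2342774396924, 'cy': 204.4838815721897, 'k1': -0.0072480714297374176, 'cam_to_world': array([[ 3.57854916e-03,  9.85213086e-01, -1.71296146e-01,
         3.74577998e-01],
       [-9.99793323e-01,  9.68201872e-05, -2.03298272e-02,
        -1.47341117e-01],
       [-2.00126268e-02,  1.71333494e-01,  9.85009811e-01,
         1.15395961e+00],
       [ 0.00000000e+00,  0.00000000e+00,  0.00000000e+00,
         1.00000000e+00]])}
```

View pics/top0.png

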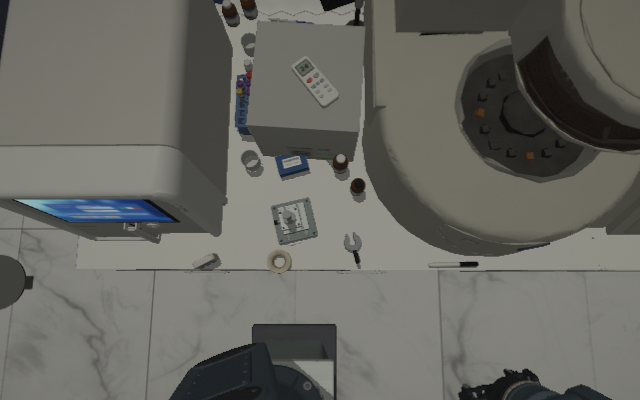

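View pics/scene0.png

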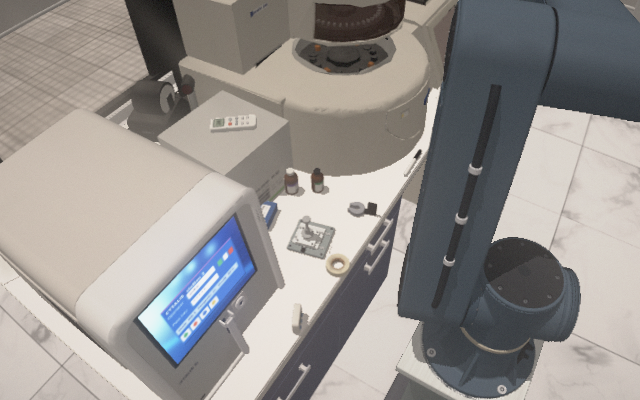

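Top view: press at (294,220), weight disc at (352,241) with its gap pointing up in the picture and the handle at (357,258); tape roll (279,261), bottle (358,186). Scene view: the same, spindle head at (306,221). Now measuring.

```bash
python3 - <<'E'
from h import *
D=np.load('top0.npz'); P=D['P'];im=D['im'];ci=env.camera_info('top')
def rep(n,u0,u1,v0,v1,zlo,zhi):
    m=np.zeros((400,640),bool); m[v0:v1,u0:u1]=1; m&=(P[...,2]>zlo)&(P[...,2]<zhi); Q=P[m]
    if len(Q)<3: print(n,len(Q)); return
    r=cv2.minAreaRect(Q[:,:2].astype(np.float32)*1000)
    print(n,len(Q),'mean',Q.mean(0).round(4),'z',np.percentile(Q[:,2],[5,50,95]).round(3),'rect',np.round(r[0],1),np.round(r[1],1),round(r[2],1))
rep('table',300,340,180,200,-.02,.02)
rep('plate',265,325,190,250,.005,.02)
rep('press all',265,325,190,250,.006,.2)
rep('stage',265,325,190,250,.014,.035)
rep('head',265,325,190,250,.09,.13)
rep('flange',265,325,190,250,.038,.05)
rep('disc',335,365,225,250,.008,.024)
rep('handle',340,370,238,275,.03,.06)
rep('tape',260,298,245,275,.008,.03)
rep('bottle d',345,372,170,198,.03,.11); rep('bottle b',330,352,148,178,.03,.11)
rep('shelf',370,460,150,240,.03,.5); rep('grey box',255,360,30,160,.1,.5);rep('left',150,232,60,240,.05,.5)
rep('slide',270,312,145,180,.01,.05)
S=np.load('scene0.npz')['P']
def rs(n,u0,u1,v0,v1,zlo,zhi):
    global P; t=P; P=S; rep('scene '+n,u0,u1,v0,v1,zlo,zhi); P=t
rs('head',290,330,210,235,.09,.13); rs('handle',345,385,195,222,.03,.06);rs('disc',345,385,195,222,.008,.024)
cv2.imwrite('pics/crop.png',np.hstack([cv2.resize(D['im'][190:280,255:375,::-1],None,fx=6,fy=6,interpolation=cv2.INTER_CUBIC)]))
E
```

```text
table 795 mean [ 6.190e-01 -1.211e-01  4.000e-04] z [-0.004  0.     0.005] rect [ 618.9 -121.4] [ 59.5 113.3] 1.1
plate 981 mean [ 0.5218 -0.0542  0.0132] z [0.008 0.013 0.019] rect [530.2 -53.1] [155.6 170.2] 7.0
press all 1567 mean [ 0.5257 -0.051   0.0229] z [0.009 0.016 0.049] rect [523.2 -46.9] [137.5 154. ] 88.9
stage 809 mean [ 0.5292 -0.0499  0.0217] z [0.014 0.021 0.031] rect [520.  -48.8] [123.3 117.5] 14.7
head 67 mean [ 0.5316 -0.0385  0.1093] z [0.106 0.109 0.113] rect [532.1 -38. ] [22.  22.5] 61.9
flange 74 mean [ 0.5272 -0.0418  0.0457] z [0.043 0.046 0.049] rect [528.3 -40.5] [25.9 34.1] 33.3
disc 189 mean [ 0.4672 -0.2133  0.0176] z [0.014 0.018 0.021] rect [ 471.  -213.6] [47.7 47.4] 0.9
handle 43 mean [ 0.4226 -0.2236  0.0495] z [0.036 0.05  0.055] rect [ 423. -224.] [25.6  9.7] 12.9
tape 354 mean [ 0.4141 -0.0095  0.0192] z [0.015 0.02  0.022] rect [414. -10.] [64.8 64.4] 71.7
bottle d 230 mean [ 0.6202 -0.2313  0.0653] z [0.035 0.065 0.088] rect [ 629.3 -240.2] [39.1 71.3] 39.7
bottle b 368 mean [ 0.6882 -0.1794  0.074 ] z [0.037 0.073 0.101] rect [ 684.6 -179.4] [59.6 41.4] 85.4
shelf 6794 mean [ 0.5713 -0.3571  0.2181] z [0.069 0.261 0.276] rect [ 580.  -355.2] [257.5 174.5] 5.9
grey box 12371 mean [ 0.8121 -0.0966  0.2421] z [0.152 0.252 0.272] rect [837.3 -94.4] [263.2 259.8] 86.4
left 13250 mean [0.6547 0.1569 0.2967] z [0.089 0.321 0.423] rect [702.5 154.1] [182.  558.2] 69.4
slide 663 mean [ 0.6908 -0.0401  0.033 ] z [0.019 0.034 0.043] rect [683.7 -35.8] [120.3  62. ] 85.7
scene head 55 mean [ 0.5313 -0.037   0.1069] z [0.103 0.108 0.11 ] rect [531.6 -38.2] [20.6 23.1] 18.8
scene handle 60 mean [ 0.422  -0.2218  0.0431] z [0.033 0.045 0.051] rect [ 422.6 -222.9] [28.  11.8] 15.7
scene disc 196 mean [ 0.4587 -0.2126  0.0149] z [0.009 0.015 0.02 ] rect [ 453.6 -210.2] [48.  84.4] 78.1
```

View pics/crop.png

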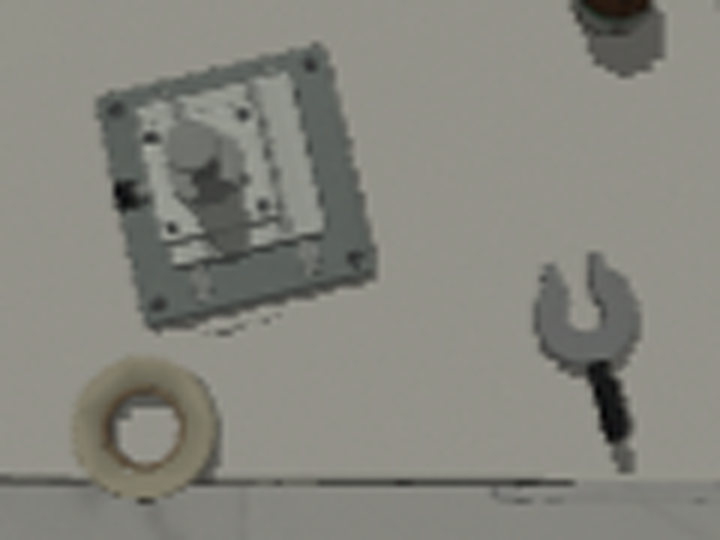

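Crop: the weight's gap points nearly along +x (yaw about 13°) and the handle trails toward the robot. The spindle head sits up-left of the plate's middle. Next: motion helper and machine clearance.

```bash
cat >> h.py <<'E'
def go(p,yaw=None):
    "units (3cm,0.1rad) from measured pose to TCP p with jaws (tool x) along yaw"
    o=env.get_obs(); q=o['eef_rot']; M=R.from_quat([q[1],q[2],q[3],q[0]])
    print('tcp',o['tcp_pos'].round(4),'t',round(o['time_s'],2),'F',o['wrist_force'].round(2),'w',round(o['gripper_width'],3)); print('tool axes cols\n',M.as_matrix().round(3))
    print('shift units',(M.inv().apply(np.array(p)-o['tcp_pos'])/.03).round(2))
    if yaw is not None:
        for y in (yaw,yaw+np.pi):
            x=np.array([np.cos(y),np.sin(y),0]); yy=np.array([0,0,-1.]); T=R.from_matrix(np.c_[x,yy,np.cross(x,yy)])
            print('turn units',((M.inv()*T).as_rotvec()/.1).round(2))
E
python3 - <<'E'
from h import *
go([.423,-.223,.15],np.radians(103))
P=np.concatenate([np.load(f'{n}0.npz')['P'].reshape(-1,3) for n in('top','scene')])
for lo in np.arange(.2,.6,.04):
    for a,b in((.03,.15),(.15,.4)):
        m=(P[:,0]>lo)&(P[:,0]<lo+.04)&(P[:,2]>a)&(P[:,2]<b)&(P[:,1]<-.245)&(P[:,1]>-.6)
        print(round(lo,2),a,m.sum(),P[m,1].max().round(3) if m.any() else '')
E
```

```text
tcp [ 0.1599 -0.4734  0.2309] t 0.1 F [ 0.46 -0.61  0.31] w 0.998
tool axes cols
 [[ 0.32  -0.     0.947]
 [-0.947  0.001  0.32 ]
 [-0.001 -1.    -0.   ]]
shift units [-5.1   2.7  10.98]
turn units [-2.000e-02 -3.043e+01 -0.000e+00]
turn units [ 0.    0.99 -0.01]
0.2 0.03 0 
0.2 0.15 0 
0.24 0.03 0 
0.24 0.15 0 
0.28 0.03 0 
0.28 0.15 0 
0.32 0.03 0 
0.32 0.15 0 
0.36 0.03 0 
0.36 0.15 0 
0.4 0.03 598 -0.48
0.4 0.15 152 -0.52
0.44 0.03 1191 -0.391
0.44 0.15 3023 -0.412
0.48 0.03 917 -0.341
0.48 0.15 3454 -0.357
0.52 0.03 765 -0.31
0.52 0.15 3854 -0.32
0.56 0.03 719 -0.281
0.56 0.15 4006 -0.293
```

```bash
python3 -m handwheel '{"translation":[[-0.5,0,0.9],[-0.5,0,0.9],[-0.5,0,0.9],[-0.5,0,0.9],[-0.5,0,0.9]],"angular":[[0,0,0],[0,0,0],[0,0,0],[0,0,0],[0,0,0]],"fingers":[-1,-1,-1,-1,-1]}'
python3 -m handwheel '{"translation":[[-0.5,0,0.9],[-0.5,0.2,0.9],[-0.5,0.2,0.9],[-0.5,0.2,0.9],[-0.3,0.2,0.3]],"angular":[[0,0,0],[0,0,0],[0,0,0],[0,0.5,0],[0,0.5,0]],"fingers":[-0.5,-0.5,-0.5,-0.5,-0.5]}'
python3 -m handwheel '{"translation":[[0,0,0],[0,0,0]],"angular":[[0,0,0],[0,0,0]],"fingers":[-0.5,-0.5]}'
python3 - <<'E'
from h import *
ci,im,d=grab('wrist'); save('w1.png',im); P=cloud(ci,d); np.savez('w1.npz',im=im,P=P)
go([.423,-.223,.15],np.radians(-77))
m=(P[...,2]>.04)&(P[...,2]<.058)&(P[...,0]<.48)&(im.max(2)<70)
Q=P[m];print(len(Q))
if len(Q)>5:
    print(Q.mean(0),cv2.minAreaRect(Q[:,:2].astype(np.float32)*1000))
m=(P[...,2]>.01)&(P[...,2]<.022)&(abs(P[...,0]-.467)<.04)&(abs(P[...,1]+.213)<.04);Q=P[m];print(len(Q),Q.mean(0),cv2.minEnclosingCircle(Q[:,:2].astype(np.float32)*1000))
E
```

```text
time_s: 0.52
tcp_pos: [0.2645, -0.3581, 0.2311]
eef_rot: [0.574, -0.574, 0.413, -0.412]
wrist_force: [0.7, -1.1, 0.9]
gripper_width: 1.0
time_s: 0.93
tcp_pos: [0.355, -0.2546, 0.2068]
eef_rot: [0.553, -0.553, 0.441, -0.44]
wrist_force: [-0.8, -1.1, -0.2]
gripper_width: 0.751
time_s: 1.1
tcp_pos: [0.3532, -0.2564, 0.207]
eef_rot: [-0.554, 0.554, -0.44, 0.439]
wrist_force: [0.5, 0.0, 1.2]
gripper_width: 0.749
tcp [ 0.353  -0.2571  0.2073] t 1.15 F [ 0.06 -0.66 -0.45] w 0.746
tool axes cols
 [[ 0.226 -0.     0.974]
 [-0.974 -0.     0.226]
 [-0.    -1.    -0.   ]]
shift units [-0.58  1.91  2.53]
turn units [ 0.    0.01 -0.  ]
turn units [-0.000e+00 -3.141e+01 -1.000e-02]
2130
[ 0.40624795 -0.3454642   0.04891719] ((326.4443359375, -205.040771484375), (165.1929931640625, 632.5180053710938), 33.68035888671875)
2349 [ 0.46532825 -0.21342607  0.0159833 ] ((460.20654296875, -214.10206604003906), 35.334781646728516)
```

View pics/w1.png

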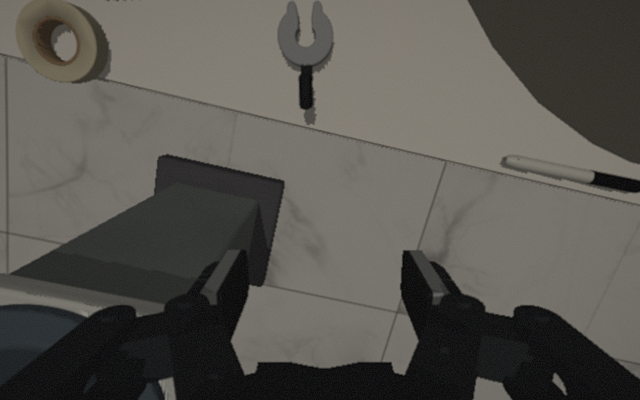

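Wrist view: disc at (305,38), handle at (306,88), pointing straight up the image, so yaw is already about right; nothing stands between the fingers and the handle.

```bash
python3 - <<'E'
from h import *
D=np.load('w1.npz');P=D['P'];im=D['im']
m=np.zeros((400,640),bool);m[60:115,290:325]=1
a=m&(P[...,2]>.042)&(P[...,2]<.058);Q=P[a];print(len(Q),Q.mean(0),cv2.minAreaRect(Q[:,:2].astype(np.float32)*1000))
v,u=np.nonzero(m&(im.max(2)<45)); ci=env.camera_info('wrist')
print('handle px',u.min(),u.max(),v.min(),v.max())
m[:]=0;m[0:70,270:340]=1
b=m&(P[...,2]>.01)&(P[...,2]<.022);Q=P[b];print(cv2.minAreaRect(Q[:,:2].astype(np.float32)*1000),Q.mean(0))
c,r=cv2.minEnclosingCircle(Q[Q[:,0]<.473][:,:2].astype(np.float32)*1000);print(c,r)
E
```

```text
435 [ 0.42240569 -0.22441244  0.04943943] ((422.2464599609375, -224.2768096923828), (27.052457809448242, 9.86281967163086), 12.82343578338623)
handle px 299 312 65 108
((467.015869140625, -212.98379516601562), (53.417057037353516, 47.9351806640625), 13.128204345703125) [ 0.46612256 -0.21318138  0.01597802]
(464.57147216796875, -212.78602600097656) 24.85543441772461
```

```bash
python3 -m handwheel '{"translation":[[-0.2,0.4,0.85],[-0.2,0.8,0.8],[-0.15,0.6,0.84],[0,0.6,0],[0,0,0]],"angular":[[0,0,0],[0,0,0],[0,0,0],[0,0,0],[0,0,0]],"fingers":[-0.5,-0.4,-0.3,-0.3,-0.3]}'
python3 - <<'E'
from h import *
go([.4223,-.2242,.018],np.radians(-77))
E
```

```text
time_s: 1.57
tcp_pos: [0.4212, -0.2239, 0.1325]
eef_rot: [-0.553, 0.554, -0.442, 0.439]
wrist_force: [-1.8, 0.7, -0.7]
gripper_width: 0.655
tcp [ 0.4212 -0.2239  0.1325] t 1.57 F [-1.75  0.68 -0.66] w 0.655
tool axes cols
 [[ 0.225 -0.004  0.974]
 [-0.974  0.002  0.225]
 [-0.003 -1.    -0.003]]
shift units [0.03 3.82 0.05]
turn units [ 0.03  0.   -0.03]
turn units [ -0.04 -31.42  -0.05]
```

```bash
python3 -m handwheel '{"translation":[[0,0.9,0],[0.03,0.9,0.03],[0,0.9,0],[0,0.75,0],[0,0.3,0]],"angular":[[0,0,0],[0,0,0],[0,0,0],[0,0,0],[0,0,0]],"fingers":[-0.3,-0.3,-0.3,-0.3,-0.3]}'
python3 -m handwheel '{"translation":[[0,0,0],[0,0,0],[0,0,0],[0,0,0],[0,0,0]],"angular":[[0,0,0],[0,0,0],[0,0,0],[0,0,0],[0,0,0]],"fingers":[1,1,1,1,1]}' 60
python3 -m handwheel '{"translation":[[0,0,0],[0,0,0],[0,0,0],[0,0,0],[0,0,0]],"angular":[[0,0,0],[0,0,0],[0,0,0],[0,0,0],[0,0,0]],"fingers":[1,1,1,1,1]}' 60
```

```text
time_s: 1.98
tcp_pos: [0.4217, -0.2254, 0.0214]
eef_rot: [-0.553, 0.553, -0.442, 0.44]
wrist_force: [-0.9, 0.6, -0.4]
gripper_width: 0.654
time_s: 2.4
tcp_pos: [0.4244, -0.2254, 0.0245]
eef_rot: [0.553, -0.553, 0.44, -0.441]
wrist_force: [-2.7, 1.1, 12.1]
gripper_width: 0.105
time_s: 2.82
tcp_pos: [0.4244, -0.2254, 0.0245]
eef_rot: [0.553, -0.553, 0.44, -0.441]
wrist_force: [-3.4, -0.3, 10.9]
gripper_width: 0.102
```

```bash
python3 -m handwheel '{"translation":[[0,-0.3,0],[0,-0.5,0],[0,-0.8,0],[0,-0.8,0],[0,-0.6,0]],"angular":[[0,0,0],[0,0,0],[0,0,0],[0,0,0],[0,0,0]],"fingers":[1,1,1,1,1]}'
python3 -m handwheel '{"translation":[[0,0,0],[0,0,0]],"angular":[[0,0,0],[0,0,0]],"fingers":[1,1]}'
python3 - <<'E'
from h import *
go([.4244,-.2254,.1])
ci,im,d=grab('wrist'); save('w2.png',im); P=cloud(ci,d); np.savez('w2.npz',im=im,P=P)
ci,im,d=grab('scene'); np.savez('s2.npz',im=im,P=cloud(ci,d))
Q=cv2.resize(im[150:240,280:420],None,fx=4,fy=4)
save('s2.png',Q)
E
```

```text
time_s: 3.23
tcp_pos: [0.4239, -0.225, 0.1159]
eef_rot: [0.553, -0.553, 0.44, -0.441]
wrist_force: [-0.3, -0.2, -1.3]
gripper_width: 0.103
time_s: 3.4
tcp_pos: [0.4242, -0.2252, 0.1144]
eef_rot: [0.553, -0.553, 0.439, -0.441]
wrist_force: [-1.0, -0.6, -2.2]
gripper_width: 0.106
tcp [ 0.4242 -0.2252  0.1144] t 3.4 F [-1.05 -0.65 -2.22] w 0.106
tool axes cols
 [[ 0.224  0.003  0.975]
 [-0.975 -0.001  0.224]
 [ 0.002 -1.     0.002]]
shift units [0.01 0.48 0.  ]
```

View pics/w2.png

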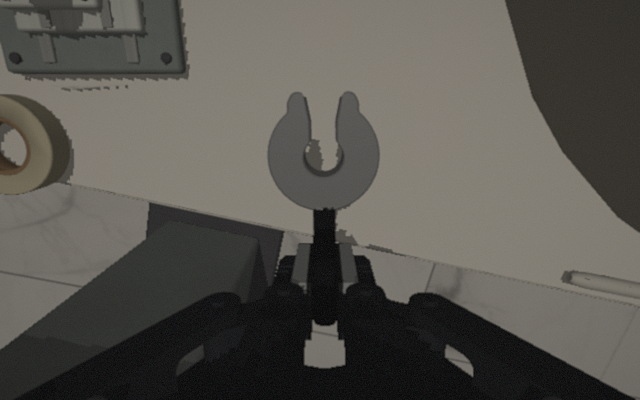

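The weight is held and lifted: disc centre at (323,152), gap straight up in the picture. Measuring its plane and bore in the tool frame.

```bash
cat >> h.py <<'E'
def disc(P,im,tol=.006):
    "held disc from the wrist depth image -> tool frame"
    o=env.get_obs(); q=o['eef_rot']; M=R.from_quat([q[1],q[2],q[3],q[0]])
    L=M.inv().apply(P.reshape(-1,3)-o['tcp_pos']).reshape(P.shape)
    m=(L[...,2]>.018)&(L[...,2]<.075)&(abs(L[...,0])<.03)&(abs(L[...,1])<.03)
    Q=L[m]; y0=np.median(Q[:,1]); Q=Q[abs(Q[:,1]-y0)<tol]
    c=np.linalg.lstsq(np.c_[Q[:,0],Q[:,2],np.ones(len(Q))],Q[:,1],rcond=None)[0]
    B=Q[Q[:,2]<.052]; 
    # outer rim circle: farthest points per direction, then algebraic fit
    c0=B[:,[0,2]].mean(0)
    for _ in range(3):
        v=Q[:,[0,2]]-c0; a=np.arctan2(v[:,1],v[:,0]); r=np.hypot(*v.T); E=[]
        for k in np.arange(-np.pi,np.pi,.1):
            s=(a>=k)&(a<k+.1)
            if abs(np.angle(np.exp(1j*(k-np.pi/2))))<.8 or abs(np.angle(np.exp(1j*(k+np.pi/2))))<.35 or s.sum()<3: continue
            E.append(Q[s][np.argmax(r[s])][[0,2]])
        E=np.array(E); s=np.linalg.lstsq(np.c_[2*E,np.ones(len(E))],(E**2).sum(1),rcond=None)[0]; c0=s[:2]
    rad=np.sqrt(s[2]+c0@c0)
    top=c[0]*c0[0]+c[1]*c0[1]+c[2]
    print('disc n',len(Q),'centre tool x,z',c0.round(4),'r',rad.round(4),'top at tool y',top.round(4),'slopes x,z',c[:2].round(3))
    w=M.apply([c0[0],top,c0[1]])+o['tcp_pos']; print('bore top world',w.round(4)); return w
E
python3 - <<'E'
from h import *
D=np.load('w2.npz'); disc(D['P'],D['im'])
g=D['im'].astype(int).max(2); P=D['P']
o=env.get_obs();q=o['eef_rot'];M=R.from_quat([q[1],q[2],q[3],q[0]]);L=M.inv().apply(P.reshape(-1,3)-o['tcp_pos']).reshape(P.shape)
# gap centre along tool z via metal pixels left/right of the gap on disc plane
y0=np.median(L[150,280:300,1]);print('y0',y0)
for v in range(92,200,8):
    m=abs(L[v,:,1]-y0)<.006; m[:255]=0;m[390:]=0; u=np.nonzero(m)[0]
    if len(u)>4:
        j=np.argmax(np.diff(u)); print(v,'z',L[v,u,2].mean().round(4),'x',(L[v,[u[0],u[j],u[j+1],u[-1]],0]*1000).round(1),'gap mid',((L[v,u[j],0]+L[v,u[j+1],0])*500).round(2))
E
```

```text
disc n 8304 centre tool x,z [0.0006 0.0456] r 0.0239 top at tool y 0.0068 slopes x,z [-0.002  0.002]
bore top world [ 0.4678 -0.2149  0.1058]
y0 0.006799997097539376
92 z 0.0723 x [-11.4  -9.3   8.9  12.2] gap mid -0.18
100 z 0.0692 x [-13.8  -7.    7.5  14.8] gap mid 0.26
108 z 0.066 x [-14.5  -6.3   7.   14.8] gap mid 0.34
116 z 0.0628 x [-16.2  -5.5   6.2  16.9] gap mid 0.35
124 z 0.0596 x [-18.9  -5.1   5.9  20. ] gap mid 0.38
132 z 0.0563 x [-20.6  -5.1   5.9  21.7] gap mid 0.42
140 z 0.053 x [-21.9  -5.1   5.9  23.2] gap mid 0.42
148 z 0.0497 x [-23.   -7.3   8.5  24.2] gap mid 0.59
156 z 0.0463 x [-23.   -8.    9.   24.2] gap mid 0.51
164 z 0.0428 x [-22.9  -7.2   8.3  24. ] gap mid 0.57
172 z 0.0393 x [-22.3  -3.2   4.4  23.3] gap mid 0.61
180 z 0.0359 x [-20.8 -20.8 -20.5  22.2] gap mid -20.64
188 z 0.0323 x [-18.7  -8.7  -7.9  20. ] gap mid -8.31
196 z 0.0287 x [-15.9 -15.9 -15.3  17.1] gap mid -15.62
```

```bash
python3 -m handwheel '{"translation":[[-0.6,0.1,0.1],[-0.9,0.1,0.2],[-1,0.1,0.25],[-1,0.1,0.25],[-0.9,0.05,0.2]],"angular":[[0,0,0],[0,0,0],[0,0,0],[0,0,0],[0,0,0]],"fingers":[1,1,1,1,1]}'
python3 -m handwheel '{"translation":[[-0.6,0,0.15],[-0.3,0,0.04],[0,0,0],[0,0,0]],"angular":[[0,0,0],[0,0,0],[0,0,0],[0,0,0]],"fingers":[1,1,1,1]}'
python3 - <<'E'
from h import *
go([.4235,-.0623,.101],np.radians(-77))
ci,im,d=grab('wrist'); save('w3.png',im); P=cloud(ci,d); np.savez('w3.npz',im=im,P=P)
disc(P,im)
for n,lo,hi in(('head',.098,.118),('flange',.038,.05)):
    m=(P[...,2]>lo)&(P[...,2]<hi)&(np.hypot(P[...,0]-.5315,P[...,1]+.038)<.03);Q=P[m]
    if len(Q)>9: print(n,len(Q),Q.mean(0).round(4),cv2.minEnclosingCircle(Q[:,:2].astype(np.float32)*1000),np.median(Q[:,2]))
E
```

```text
time_s: 3.92
tcp_pos: [0.422, -0.0877, 0.0981]
eef_rot: [-0.553, 0.553, -0.441, 0.44]
wrist_force: [0.4, -0.6, -1.6]
gripper_width: 0.101
time_s: 4.25
tcp_pos: [0.4224, -0.062, 0.099]
eef_rot: [-0.553, 0.554, -0.44, 0.44]
wrist_force: [0.8, 0.3, -0.2]
gripper_width: 0.107
tcp [ 0.4224 -0.062   0.099 ] t 4.25 F [ 0.75  0.27 -0.24] w 0.107
tool axes cols
 [[ 0.225 -0.001  0.974]
 [-0.974 -0.     0.225]
 [ 0.    -1.    -0.001]]
shift units [ 0.02 -0.07  0.03]
turn units [ 0.01 -0.    0.  ]
turn units [-0.000e+00  3.141e+01  1.000e-02]
disc n 8263 centre tool x,z [-0.0008  0.0447] r 0.0239 top at tool y 0.0088 slopes x,z [0.001 0.005]
bore top world [ 0.4659 -0.0517  0.0903]
head 106 [ 0.5206 -0.0405  0.1046] ((521.5350952148438, -40.322593688964844), 5.725697040557861) 0.10468142275649125
flange 2247 [ 0.5251 -0.0395  0.0441] ((529.9642333984375, -38.368431091308594), 17.767175674438477) 0.044066679501990974
```

View pics/w3.png

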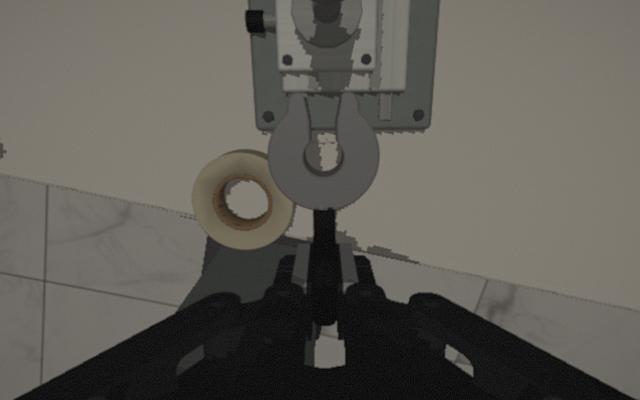

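Wrist view: gap centred at about column 325; flange straight ahead at about (326,15), neck's shadow below it. Computing the sideways offset in the tool frame from this one picture.

```bash
python3 - <<'E'
from h import *
D=np.load('w3.npz'); P=D['P']
o=env.get_obs();q=o['eef_rot'];M=R.from_quat([q[1],q[2],q[3],q[0]]);L=M.inv().apply(P.reshape(-1,3)-o['tcp_pos']).reshape(P.shape)
y0=np.median(L[150,280:300,1]);print('disc y',y0)
for v in (108,124,140,156):
    m=abs(L[v,:,1]-y0)<.006; m[:255]=0;m[390:]=0; u=np.nonzero(m)[0]
    j=np.argmax(np.diff(u)); print(v,'z',L[v,u,2].mean().round(4),'gap mid mm',((L[v,u[j],0]+L[v,u[j+1],0])*500).round(2))
for v in range(0,48,6):
    m=abs(P[v,:,2]-.044)<.004; m[:280]=0;m[375:]=0; u=np.nonzero(m)[0]
    h=P[v,:,2]>.06; h[:280]=0;h[375:]=0; w=np.nonzero(h)[0]
    print(v,u[[0,-1]] if len(u) else '', (L[v,u[[0,-1]],0].mean()*1000).round(2) if len(u) else '', 'z',L[v,u,2].mean().round(4) if len(u) else '','high',w[[0,-1]] if len(w) else '', [L[v,w[[0,-1]],0].mean()*1000, P[v,w,2].min()] if len(w) else '')
m=(abs(P[...,2]-.044)<.004); m[:, :280]=0; m[:,375:]=0
Q=L[m][:,[0,2]].astype(np.float32)*1000; print(cv2.minEnclosingCircle(Q))
E
```

```text
disc y 0.008975912549428547
108 z 0.065 gap mid mm -0.99
124 z 0.0586 gap mid mm -1.01
140 z 0.052 gap mid mm -0.91
156 z 0.0453 gap mid mm -0.82
0 [292 361] 0.54 z 0.1155 high [311 344] [np.float64(0.5905397900707112), np.float64(0.10118979245358725)]
6 [292 361] 0.57 z 0.1128 high [313 340] [np.float64(0.4735465796853662), np.float64(0.061758310617908985)]
12 [292 362] 0.91 z 0.1101 high [316 336] [np.float64(0.22887043634297427), np.float64(0.060023873499498975)]
18 [293 360] 0.58 z 0.1074 high  
24 [295 358] 0.6 z 0.1047 high  
30 [297 355] 0.29 z 0.102 high  
36 [303 350] 0.62 z 0.0993 high  
42 [309 344] 0.65 z 0.0965 high  
((0.5616798400878906, 110.12313842773438), 17.767181396484375)
```

```bash
python3 -m handwheel '{"translation":[[0.05,-0.05,0.3],[0,0,0.4],[0,0,0.3],[0,0,0],[0,0,0]],"angular":[[0,0,0],[0,0,0],[0,0,0],[0,0,0],[0,0,0]],"fingers":[1,1,1,1,1]}'
python3 - <<'E'
from h import *
go([.4224,-.062,.101],np.radians(-77))
ci,im,d=grab('wrist'); save('w4.png',im); P=cloud(ci,d); disc(P,im)
o=env.get_obs();q=o['eef_rot'];M=R.from_quat([q[1],q[2],q[3],q[0]]);L=M.inv().apply(P.reshape(-1,3)-o['tcp_pos']).reshape(P.shape)
for v in (108,124,140,156):
    m=abs(L[v,:,1]-.009)<.006; m[:255]=0;m[390:]=0; u=np.nonzero(m)[0]
    j=np.argmax(np.diff(u)); print(v,'gap mid mm',((L[v,u[j],0]+L[v,u[j+1],0])*500).round(2))
for v in range(0,90,10):
    h=P[v,:,2]>.097; h[:280]=0;h[375:]=0; w=np.nonzero(h)[0]
    if len(w): print(v,w[[0,-1]],L[v,w[[0,-1]],0]*1000,L[v,w,2].mean()*1000)
E
```

```text
time_s: 4.72
tcp_pos: [0.4525, -0.0569, 0.1006]
eef_rot: [-0.553, 0.553, -0.441, 0.44]
wrist_force: [-0.1, 0.2, -1.1]
gripper_width: 0.104
tcp [ 0.4525 -0.0569  0.1006] t 4.72 F [-0.11  0.23 -1.05] w 0.104
tool axes cols
 [[ 0.224 -0.001  0.975]
 [-0.975  0.     0.224]
 [-0.    -1.    -0.001]]
shift units [-0.06 -0.01 -1.02]
turn units [ 0.01 -0.01 -0.  ]
turn units [0.00e+00 3.14e+01 1.00e-02]
disc n 8277 centre tool x,z [-0.0001  0.0452] r 0.0239 top at tool y 0.0087 slopes x,z [0.    0.004]
bore top world [ 0.4961 -0.0467  0.0919]
108 gap mid mm -0.3
124 gap mid mm -0.25
140 gap mid mm -0.21
156 gap mid mm -0.09
30 [304 339] [-6.78330664  5.38041671] 91.87195173206742
40 [295 348] [-10.16423837   8.49021401] 88.68237258969953
50 [291 352] [-11.53397755   9.98349516] 85.43398240152055
60 [289 354] [-12.40928646  10.80655985] 82.19577668436791
70 [291 352] [-11.58311176  10.13742218] 78.88116629131251
80 [294 349] [-10.66334322   9.16774107] 75.53365659804003
```

View pics/w4.png

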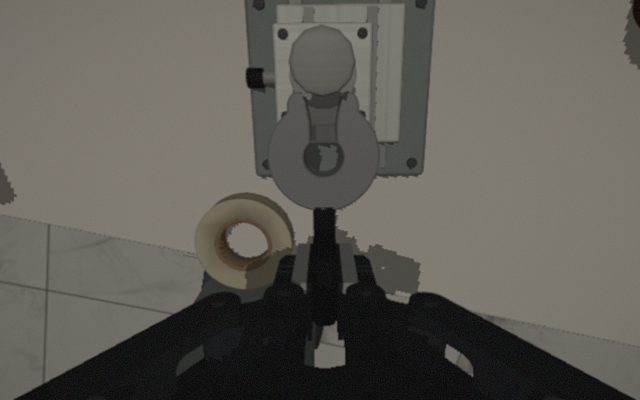

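Wrist view: head at (321,61) is dead ahead of the gap, offset about 0.5 mm, and about 36 mm still to slide. Going in gently.

```bash
python3 -m handwheel '{"translation":[[-0.015,0,0.15],[0,0,0.15],[0,0,0.15],[0,0,0.1],[0,0,0]],"angular":[[0,0,0],[0,0,0],[0,0,0],[0,0,0],[0,0,0]],"fingers":[1,1,1,1,1]}'
python3 -m handwheel '{"translation":[[0,0,0.1],[0,0,0.1],[0,0,0.1],[0,0,0],[0,0,0]],"angular":[[0,0,0],[0,0,0],[0,0,0],[0,0,0],[0,0,0]],"fingers":[1,1,1,1,1]}'
```

```text
time_s: 5.18
tcp_pos: [0.4689, -0.0523, 0.1008]
eef_rot: [0.553, -0.553, 0.44, -0.441]
wrist_force: [-0.1, -0.1, -1.4]
gripper_width: 0.112
time_s: 5.6
tcp_pos: [0.4771, -0.0504, 0.1008]
eef_rot: [-0.553, 0.553, -0.44, 0.44]
wrist_force: [-0.0, -0.2, -1.1]
gripper_width: 0.105
```

```bash
python3 -m handwheel '{"translation":[[0,0,0.1],[0,0,0.1],[0,0,0.1],[0,0,0],[0,0,0]],"angular":[[0,0,0],[0,0,0],[0,0,0],[0,0,0],[0,0,0]],"fingers":[1,1,1,1,1]}'
python3 - <<'E'
from h import *
ci,im,d=grab('wrist'); save('w5.png',im[:260,180:460]); P=cloud(ci,d); o=env.get_obs(); print(o['tcp_pos'],o['wrist_force'])
q=o['eef_rot'];M=R.from_quat([q[1],q[2],q[3],q[0]]);L=M.inv().apply(P.reshape(-1,3)-o['tcp_pos']).reshape(P.shape)
h=(P[...,2]>.1005)&(P[...,2]<.118)&(abs(L[...,0])<.02)&(L[...,2]>.025)&(L[...,2]<.08)
Q=L[h][:,[0,2]].astype(np.float32)*1000; print('head tool x,z',cv2.minEnclosingCircle(Q),len(Q))
m=(abs(L[...,1]-.009)<.004)&(L[...,2]>.018)&(L[...,2]<.075)&(abs(L[...,0])<.03)
for v in range(110,200,10):
    u=np.nonzero(m[v])[0]
    if len(u): print(v,'disc edges',(L[v,u[[0,-1]],0]*1000).round(1),'z',(L[v,u,2].mean()*1000).round(1))
E
```

```text
time_s: 6.02
tcp_pos: [0.4859, -0.0484, 0.1008]
eef_rot: [-0.553, 0.553, -0.44, 0.44]
wrist_force: [-0.9, -0.4, -1.5]
gripper_width: 0.102
[ 0.48573212 -0.04835877  0.10073859] [ 0.09412657 -0.23063687 -0.41521322]
head tool x,z ((0.22429239749908447, 47.3211784362793), 11.937321662902832) 2918
110 disc edges [-15.2  14.4] z 64.4
120 disc edges [-18.3  17.8] z 60.4
130 disc edges [-21.2  20.4] z 56.4
140 disc edges [-22.8  22.4] z 52.2
150 disc edges [-23.9  23.5] z 48.0
160 disc edges [-24.   23.7] z 43.8
170 disc edges [-23.3  22.8] z 39.5
180 disc edges [-21.8  21.5] z 35.1
190 disc edges [-19.2  18.4] z 30.6
```

View pics/w5.png

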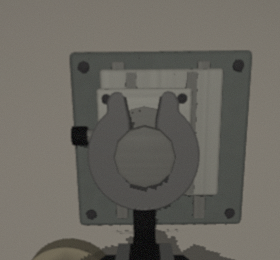

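Wrist view: the neck is in the bore (head at (145,155) in the crop, inside the disc); 2 mm more, then lower.

```bash
python3 -m handwheel '{"translation":[[0.01,0,0.07],[0,0,0],[0,0.15,0],[0,0.1,0],[0,0,0]],"angular":[[0,0,0],[0,0,0],[0,0,0],[0,0,0],[0,0,0]],"fingers":[1,1,1,1,1]}'
python3 -m handwheel '{"translation":[[0,0.08,0],[0,0.08,0],[0,0,0]],"angular":[[0,0,0],[0,0,0],[0,0,0]],"fingers":[1,1,1]}'
python3 -m handwheel '{"translation":[[0,0.08,0],[0,0.08,0],[0,0,0]],"angular":[[0,0,0],[0,0,0],[0,0,0]],"fingers":[1,1,1]}'
```

```text
time_s: 6.48
tcp_pos: [0.4873, -0.0482, 0.0925]
eef_rot: [-0.553, 0.553, -0.441, 0.44]
wrist_force: [-0.5, -0.2, -1.2]
gripper_width: 0.103
time_s: 6.73
tcp_pos: [0.4876, -0.0482, 0.088]
eef_rot: [-0.553, 0.553, -0.441, 0.44]
wrist_force: [-0.5, -0.0, -1.1]
gripper_width: 0.104
time_s: 6.98
tcp_pos: [0.4876, -0.0482, 0.0832]
eef_rot: [-0.553, 0.553, -0.441, 0.44]
wrist_force: [-0.1, -0.8, -1.6]
gripper_width: 0.103
```

```bash
python3 -m handwheel '{"translation":[[0,0.08,0],[0,0.08,0],[0,0,0]],"angular":[[0,0,0],[0,0,0],[0,0,0]],"fingers":[1,1,1]}'
python3 -m handwheel '{"translation":[[0,0.08,0],[0,0.08,0],[0,0,0]],"angular":[[0,0,0],[0,0,0],[0,0,0]],"fingers":[1,1,1]}'
```

```text
time_s: 7.23
tcp_pos: [0.4876, -0.0482, 0.0784]
eef_rot: [-0.553, 0.553, -0.441, 0.44]
wrist_force: [0.2, 0.1, -1.5]
gripper_width: 0.105
time_s: 7.48
tcp_pos: [0.4876, -0.0482, 0.0736]
eef_rot: [-0.553, 0.553, -0.441, 0.44]
wrist_force: [0.3, -0.7, -1.8]
gripper_width: 0.103
```

Now about 5 mm to the seat: smaller steps.

```bash
Z='[0,0,0]'; python3 -m handwheel '{"translation":[[0,0.07,0],[0,0,0]],"angular":[[0,0,0],[0,0,0]],"fingers":[1,1]}'
python3 -m handwheel '{"translation":[[0,0.03,0],[0,0,0]],"angular":[[0,0,0],[0,0,0]],"fingers":[1,1]}'
python3 -m handwheel '{"translation":[[0,0.02,0],[0,0,0]],"angular":[[0,0,0],[0,0,0]],"fingers":[1,1]}'
```

```text
time_s: 7.65
tcp_pos: [0.4877, -0.0482, 0.0717]
eef_rot: [-0.553, 0.553, -0.441, 0.44]
wrist_force: [0.3, -0.3, -1.5]
gripper_width: 0.104
time_s: 7.82
tcp_pos: [0.4878, -0.0482, 0.071]
eef_rot: [-0.553, 0.553, -0.441, 0.44]
wrist_force: [0.6, 0.7, -0.8]
gripper_width: 0.105
time_s: 7.98
tcp_pos: [0.4878, -0.0482, 0.0705]
eef_rot: [-0.553, 0.553, -0.44, 0.44]
wrist_force: [-0.2, -0.7, -1.4]
gripper_width: 0.105
```

```bash
python3 -m handwheel '{"translation":[[0,0.02,0],[0,0,0]],"angular":[[0,0,0],[0,0,0]],"fingers":[1,1]}'
python3 -m handwheel '{"translation":[[0,0.02,0],[0,0,0]],"angular":[[0,0,0],[0,0,0]],"fingers":[1,1]}'
python3 -m handwheel '{"translation":[[0,0.02,0],[0,0,0]],"angular":[[0,0,0],[0,0,0]],"fingers":[1,1]}'
```

```text
time_s: 8.15
tcp_pos: [0.4878, -0.0482, 0.0699]
eef_rot: [0.553, -0.553, 0.44, -0.44]
wrist_force: [0.2, 0.0, -2.9]
gripper_width: 0.107
time_s: 8.32
tcp_pos: [0.4878, -0.0482, 0.0692]
eef_rot: [0.553, -0.553, 0.44, -0.44]
wrist_force: [-0.2, 1.2, -1.6]
gripper_width: 0.105
time_s: 8.48
tcp_pos: [0.4879, -0.0482, 0.0687]
eef_rot: [0.553, -0.553, 0.44, -0.441]
wrist_force: [0.3, -0.5, -0.3]
gripper_width: 0.105
```

```bash
python3 -m handwheel '{"translation":[[0,0.015,0],[0,0,0]],"angular":[[0,0,0],[0,0,0]],"fingers":[1,1]}'
python3 -m handwheel '{"translation":[[0,0.015,0],[0,0,0]],"angular":[[0,0,0],[0,0,0]],"fingers":[1,1]}'
```

```text
time_s: 8.65
tcp_pos: [0.4878, -0.0482, 0.0685]
eef_rot: [0.553, -0.553, 0.44, -0.441]
wrist_force: [-2.4, -0.2, 5.5]
gripper_width: 0.105
time_s: 8.82
tcp_pos: [0.4878, -0.0483, 0.0684]
eef_rot: [0.553, -0.553, 0.44, -0.441]
wrist_force: [-6.6, 0.0, 13.1]
gripper_width: 0.11
```

Seat contact felt at TCP z = 0.0685, as predicted. Ease off and release.

```bash
python3 -m handwheel '{"translation":[[0,-0.02,0],[0,0,0]],"angular":[[0,0,0],[0,0,0]],"fingers":[1,1]}' 20
python3 -m handwheel '{"translation":[[0,0,0],[0,0,0],[0,0,0],[0,0,0],[0,0,0]],"angular":[[0,0,0],[0,0,0],[0,0,0],[0,0,0],[0,0,0]],"fingers":[0.6,0.5,0.4,0.3,0.2]}'
python3 - <<'E'
from h import *
ci,im,d=grab('wrist'); save('w6.png',im[60:400]); P=cloud(ci,d); disc(P,im); np.savez('w6.npz',im=im,P=P)
print(env.get_obs()['wrist_force'],env.get_obs()['gripper_width'])
E
```

```text
time_s: 8.98
tcp_pos: [0.488, -0.0482, 0.0686]
eef_rot: [0.553, -0.553, 0.44, -0.441]
wrist_force: [-2.9, -0.7, 1.9]
gripper_width: 0.104
time_s: 9.4
tcp_pos: [0.4878, -0.0482, 0.0684]
eef_rot: [-0.553, 0.553, -0.441, 0.44]
wrist_force: [-1.1, -0.5, -0.7]
gripper_width: 0.4
disc n 4785 centre tool x,z [0.0004 0.0447] r 0.0239 top at tool y 0.0083 slopes x,z [0.    0.004]
bore top world [ 0.5315 -0.0386  0.0601]
[-0.34603903  0.12250554 -0.49486303] 0.3974323814325882
```

View pics/w6.png

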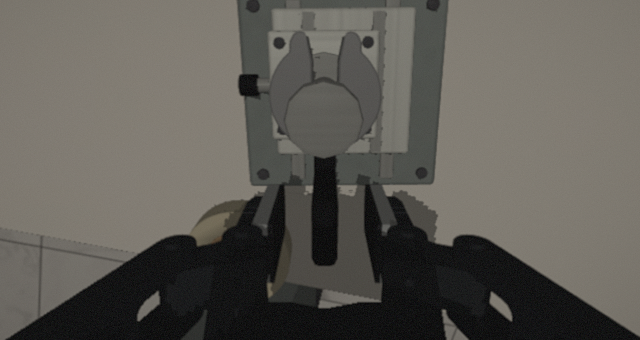

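Released: fingers stand clear on both sides of the handle (columns 280 and 370 against 325), and the disc top is at 60.1 mm, flat. Going straight up.

```bash
python3 -m handwheel '{"translation":[[0,-0.2,0],[0,-0.5,0],[0,-0.9,0],[0,-0.9,0],[0,-0.9,0]],"angular":[[0,0,0],[0,0,0],[0,0,0],[0,0,0],[0,0,0]],"fingers":[0.2,0.2,0.2,0.2,0.2]}'
python3 -m handwheel '{"translation":[[0,-0.5,-0.3],[0,0,0],[0,0,0]],"angular":[[0,0,0],[0,0,0],[0,0,0]],"fingers":[0.2,0.2,0.2]}'
python3 - <<'E'
from h import *
print(env.get_obs()['wrist_force'])
ci,im,d=grab('top'); P=cloud(ci,d); 
ci,iw,dw=grab('wrist'); save('w7.png',iw); W=cloud(ci,dw)
m=(np.hypot(W[...,0]-.5315,W[...,1]+.038)<.024)&(W[...,2]>.052)&(W[...,2]<.07);Q=W[m]
c=np.linalg.lstsq(np.c_[Q[:,:2],np.ones(len(Q))],Q[:,2],rcond=None)[0];print('disc top z',np.median(Q[:,2]),'slopes',c[:2],len(Q))
g=(iw.max(2)>0)&(W[...,2]>.006)&(W[...,2]<.0145)&(np.hypot(W[...,0]-.524,W[...,1]+.05)<.085);Q=W[g]
print('plate rect',cv2.minAreaRect(Q[:,:2].astype(np.float32)*1000))
# bystanders: changed pixels in depth away from the weight/press/arm
D=np.load('top0.npz')
for n,a in(('tape',(260,298,245,275)),('bd',(345,372,170,198)),('bb',(330,352,148,178)),('slide',(270,312,145,180)),('timer',(190,222,250,272)),('beaker',(238,264,145,175)),('marker',(425,482,258,270))):
    s=np.s_[a[2]:a[3],a[0]:a[1]]; print(n,np.abs(im[s].astype(int)-D['im'][s]).max(2).mean().round(1))
E
```

```text
time_s: 9.87
tcp_pos: [0.4875, -0.0482, 0.172]
eef_rot: [-0.553, 0.553, -0.441, 0.44]
wrist_force: [0.1, 0.2, -0.4]
gripper_width: 0.395
time_s: 10.12
tcp_pos: [0.4794, -0.0503, 0.1863]
eef_rot: [0.553, -0.553, 0.44, -0.441]
wrist_force: [-0.4, 0.0, -0.0]
gripper_width: 0.399
[-0.41665737  0.03233887 -0.03862687]
disc top z 0.060108025506942275 slopes [-0.00144816 -0.00317561] 1883
plate rect ((517.3748779296875, -52.111778259277344), (134.3080291748047, 112.3045425415039), 13.766568183898926)
tape 74.3
bd 15.3
bb 12.0
slide 37.3
timer 59.2
beaker 48.1
marker 17.5
```

View pics/w7.png

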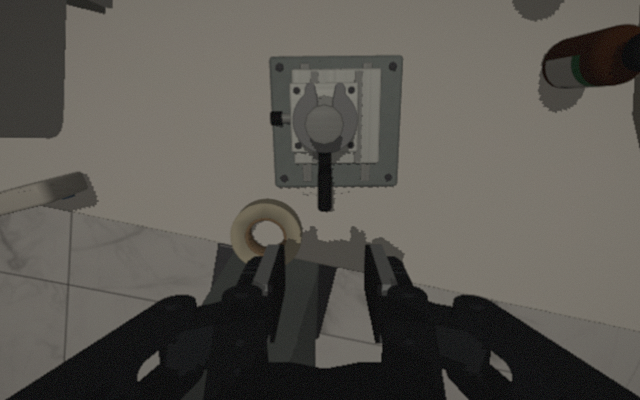

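The last view shows the weight flat round the spindle, the gripper clear, and the tape and bottle standing. The top-view differences come from the arm now covering that view. Handing in.

```bash
python3 - <<'E'
from bench import env
print(env.sign_off())
E
```

```text
the job is handed in; nothing more can be done
None
```

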